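# Tealight on a tile from the spring caddy

## Task

Take just the top terracotta tile out of the white spring-loaded caddy, so that the next one rises into its place, and lay it flat in the middle of the round wooden board. Then stand the tealight upright in the middle of that tile. Set both down gently rather than dropping them, leave the other two tiles in the caddy, and do not disturb the mug, the pepper shaker or the spice jar behind.

Things in the scene. Friction and masses are not known exactly. Their poses are not given: they have to be found in the camera images.
- caddy: white spring-loaded tile caddy, fixed: a square open-topped box 71.5 x 71.5 mm outside with 4 mm walls (each with a window below the rim; foot flange 82 x 82 x 6 mm), rim 68 mm above the worktop. Origin at the centre of its underside, z up, x and y parallel to its walls. Three tiles lie in it on a spring platform, squared with its walls (1.75 mm play a side)
- caddy_rim (a point): centre of the caddy's open mouth, at rim height (68 mm above the worktop). A microwave hangs over the range to the left (y above 0.15, from x about 0.55 on, underside 0.43 m up) and wall cabinets over the rear of the worktop (from x about 0.6 on): keep the wrist clear of them on the way
- platform (a joint): height of the spring platform in the caddy, m: 0 with all three tiles on it, about +0.012 when one is taken. The spring is soft (74 N/m): the stack sinks under light pressure, and the platform rises by one tile thickness for each tile taken, so that the top tile always stands about 10 mm proud of the rim. It can sink 16 mm below 0
- tile_top_center (a point): centre of the top tile: terracotta, square, 60 x 60 x 12 mm, 90 g; x and y parallel to its sides, z up (its top face is 6 mm above this point). At the start its upper 10 mm stand clear above the caddy's rim, where two opposite sides can be gripped; the fingertips must stay above the rim
- tile_middle_center (a point): centre of the second tile, same kind, directly under the top one in the caddy
- tile_bottom_center (a point): centre of the third tile, same kind, on the platform under the second
- board_top (a point): centre of the upper face of the round wooden board: 140 mm in diameter, 14 mm high, fixed on the worktop
- tealight_center (a point): centre of the tealight: a round candle, thin clear-grey cup with red wax, 38 mm in diameter and 15 mm high, 20 g, standing upright on the worktop; the point is half-way up (7.5 mm above its foot), z up. It can be gripped from above across its diameter
- mug: a white mug with leaf pattern, 92 x 127 x 95 mm, bystander; origin at the centre of its foot, z up
- pepper: an upright pepper shaker 44 mm wide, 90 mm high, bystander; origin at the centre of its foot, z up
- spice: an upright spice jar with black cap 41 mm wide, 105 mm high, bystander; origin at the centre of its foot, z up
There are look-alikes about, which are no part of the job. What is shaped like the part that bears tile_top_center but grey is not meant.

How it is judged:
By the outcome, as a careful person would: the job done as asked, in the order asked, and still so for the second after the job is handed in, with the robot touching nothing.
It also fails if it takes over 72 s, if anything falls off the work surface, if the arm or the gripper's body presses on something with over 40 N, if the wrist force passes 120 N, or if a joint passes its speed limit or range.

## Robot

A 6-joint arm with a two-finger parallel gripper is mounted at the origin on a cart in front of the work surface, level with it; the furniture and walls round the work are solid. World frame = base frame: x ahead of the robot, y to its left, z up, the work surface at z = 0. Lengths are in mm, angles in rad, forces in N, time in s.
With the tool pointing down it reaches from about 300 to 775 mm from the base axis. Payload 14.6 kg.
Tool frame: the origin (TCP) lies at the very end of the fingers, on their centre line; the grasp point (between the pads) lies 19 mm behind it (manip.grip_point_offset is the distance from the TCP to the grasp point, in mm); z points along the fingers, y is the line along which they close (so a half turn about z gives the same grasp; the last joint's range is limited). The gripper opens to 94 mm and grips with 3 to 60 N. Pads are 16 mm wide; open, the fingers measure 119 mm over their backs; the gripper's body (75 mm by 177 mm) begins 78 mm behind the grasp point.
Start: joints at [-1.364, 0.3, 1.521, -0, 1.321, -0.067], TCP at [148.709, -529.504, 205.446] pointing down, gripper open.
Joint ranges: [-3.03, 3.03], [-0.79, 2.21], [0.23, 2.52], [-1.04, 4.18], [0, 3.07], [-2.55, 2.55]. Speed limits (rad/s): [2.22, 2.22, 2.57, 3.14, 3.14, 3.14].

## Interface

Orientations are given as [roll, pitch, yaw] about the fixed x, y, z axes, in that order (R = Rz(yaw) Ry(pitch) Rx(roll)).
In Python, from cell import telemetry, eyes, manip gives the robot as it stands.
- The arm moves only by the tool play_rows, never from a script. Its arguments are lists of equal length, an entry for each row: "translation": the shift along the world's x, y, z in m, a list of three; "yaw": the turn about the world's z in rad. A call has 1 to 12 rows; each row is the pose to reach, as a shift and turn from the pose commanded when the call began; what a row does not reach only later rows make up. A row lasts 1/8 s, in which the tool goes at most 62.5 mm and 10.7 degrees, less where a joint would pass 70% of its speed; a pose out of reach is approached as far as the arm can. A call with a gripper value outside its range is refused whole. "hand" is the opening, from 0 (shut) to 1 (fully open), set as the call begins (left out, the last holds). The fingers move at their own pace and stop on an object; "force" is the grip in N (left out, the last holds). Time passes only in rows, so rows that repeat a pose let the fingers close. It gives the time, the measured TCP pose, the force, the opening and the grip force at its end, in the units of the state.
- telemetry.read_state(): the state, without advancing time (a new reading comes with each control period).
- eyes.camera(name): name is "scene" or "top"; returns a dict with "pixels" (400x640x3 uint8, red, green, blue), "fx", "fy", "cx", "cy" (pixels), "dist_coeffs" ([k1, k2, p1, p2, k3] as OpenCV has them; the pictures are not rectified), "cam_to_world" (4x4, takes a point from camera to world coordinates). Camera axes: x right, y up, looking along -z (the intrinsics and any distortion apply to the point x, -y, -z); pixel columns grow to the right and rows downward; lengths in mm; the calibration is good to about 2 mm. A picture is of the moment at which its call begins. There is no depth.
- manip.sign_off(): hands the job in; it is judged then, once.
The state is a dict: "clock": time; "joints": joint angles; "qd": joint speeds; "effort": joint torques, N m; "eef_pos": TCP position; "eef_rot": TCP orientation; "wrist_force": force on the tool from outside, world axes, zero at the start; "moment": the same for the moment, N m; "finger_gap": finger opening in mm; "finger_force": force on a finger pad.
Only numpy, scipy, OpenCV 4.12 (cv2) and the standard library are available. Lean on these libraries where they do the work, as an engineer would, in place of code of your own. Each camera call takes 0.05 s, during which the arm holds its last target. There are 200 camera calls.

## Working session

There is one attempt and no reset: what is moved stays moved. The work goes in short steps, Python scripts to look and compute and a tool call to move; the robot and the scene stay as the last step left them, time stands still between calls to the robot, and variables do not carry over. Pictures are saved under pics/ and viewed, at most 10 in all, crops included, and the job is handed in when it is done.

Besides the shell and the picture viewer there is one more tool, called after "Emit:" by a JSON object that holds its "api" and its "payload", one argument or row to a line. play_rows: Moves the arm, as the interface text tells. Its arguments: {"type":"object","properties":{"translation":{"type":"array","items":{"type":"array","items":{"type":"number"}}},"yaw":{"type":"array","items":{"type":"number"}},"hand":{"type":"number"},"force":{"type":"number"}},"required":["translation","yaw"]}

```bash
mkdir -p pics
cat > h.py <<'E'
import numpy as np, cv2
from cell import telemetry, eyes, manip
def shot(n,f=None):
    c=eyes.camera(n)
    if f: cv2.imwrite('pics/'+f,cv2.cvtColor(c['pixels'],cv2.COLOR_RGB2BGR))
    return c
def cast(c,uv,z):
    K=np.array([[c['fx'],0,c['cx']],[0,c['fy'],c['cy']],[0,0,1.]])
    p=cv2.undistortPoints(np.array(uv,float).reshape(-1,1,2),K,np.array(c['dist_coeffs'],float)).reshape(-1,2)
    d=np.c_[p[:,0],-p[:,1],-np.ones(len(p))]
    T=np.array(c['cam_to_world']); d=d@T[:3,:3].T; o=T[:3,3]
    return o+d*((z-o[2])/d[:,2])[:,None]
E
python3 - <<'E'
from h import *
for n in('scene','top'):
    c=shot(n,n+'0.png'); print(n,np.round(c['cam_to_world'],2).tolist(),c['fx'])
print(telemetry.read_state())
E
```

```text
scene [[-0.76, 0.45, -0.47, 186.73], [-0.65, -0.5, 0.57, 400.26], [0.02, 0.74, 0.67, 675.12], [0.0, 0.0, 0.0, 1.0]] 399.97248354722143
top [[-0.01, 1.0, -0.07, 522.6], [-1.0, -0.01, 0.0, -86.99], [0.0, 0.07, 1.0, 1040.78], [0.0, 0.0, 0.0, 1.0]] 519.6838161823018
{'clock': 0.1, 'joints': array([-1.36357587e+00,  3.00430446e-01,  1.52148844e+00, -3.62425276e-05,
        1.32069078e+00, -6.66054048e-02]), 'qd': array([-0.00084587, -0.00122976, -0.0025868 , -0.00029382,  0.00241534,
       -0.00247569]), 'effort': array([-6.68748617e-04, -5.32647371e+01, -3.53284192e+01,  7.08742091e-02,
        2.35048332e-02, -6.08341861e-05]), 'eef_pos': array([ 148.66863359, -529.2955877 ,  204.94781418]), 'eef_rot': array([-3.14057555e+00, -3.26610138e-05,  2.73834836e-01]), 'wrist_force': array([ 0.45431982,  0.62608209, -0.22415006]), 'moment': array([-0.10850348, -0.02023675,  0.01515563]), 'finger_force': 0.0, 'finger_gap': 94.02392955558669}
```

View pics/scene0.png

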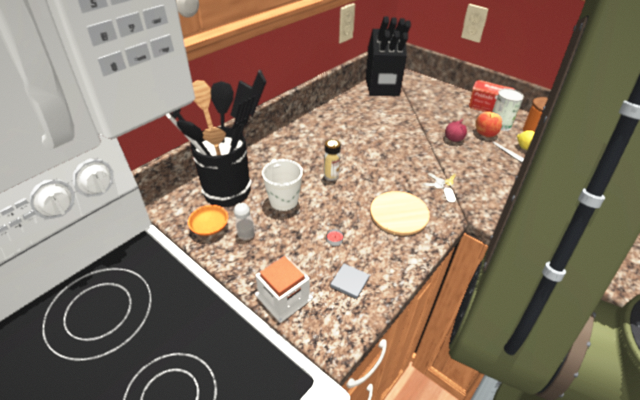

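View pics/top0.png

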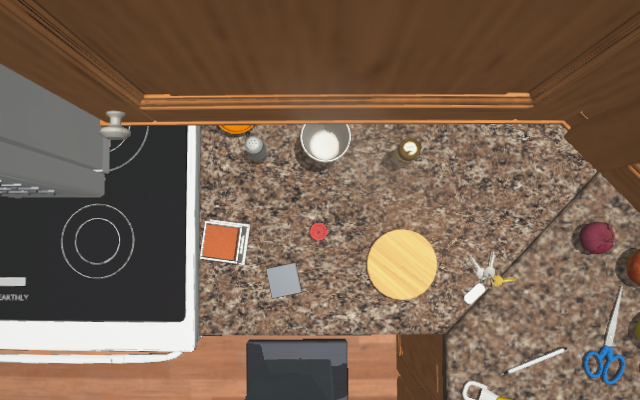

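Top view: the caddy with the orange tile is at (221,242), the tealight at (318,231), the board at (402,265), and the grey decoy at (284,280). Scene view: the tile is at (282,276), the tealight at (335,238) and the board at (400,213).

```bash
cat >> h.py <<'E'
def blob(c,lo,hi,roi):
    h=cv2.cvtColor(c['pixels'],cv2.COLOR_RGB2HSV); m=cv2.inRange(h,lo,hi)
    z=np.zeros_like(m); x0,y0,x1,y1=roi; z[y0:y1,x0:x1]=m[y0:y1,x0:x1]
    k=max(cv2.findContours(z,cv2.RETR_EXTERNAL,cv2.CHAIN_APPROX_NONE)[0],key=cv2.contourArea)
    return k.reshape(-1,2).astype(float)
def fit(c,k,z):
    p=cast(c,k,z)[:,:2].astype(np.float32); return p
E
python3 - <<'E'
from h import *
R={'top':dict(tile=(195,215,255,270),tea=(305,218,332,245),board=(350,220,450,310)),
'scene':dict(tile=(250,250,320,310),tea=(320,225,350,250),board=(360,185,440,240))}
for n in R:
    c=shot(n)
    h=cv2.cvtColor(c['pixels'],cv2.COLOR_RGB2HSV)
    for o,(lo,hi,z) in dict(tile=((2,150,80),(12,255,255),78),tea=((170,120,80),(180,255,255),14),board=((12,60,150),(30,200,255),14)).items():
        k=blob(c,lo,hi,R[n][o]); p=fit(c,k,z)
        print(n,o,len(k),cv2.minAreaRect(p), cv2.minEnclosingCircle(p), k.mean(0).round(1))
    for q in([(221,242),(318,231)] if n=='top' else [(282,272),(335,237)]): print(h[int(q[1]),int(q[0])])
c=shot('top'); im=cv2.cvtColor(c['pixels'],cv2.COLOR_RGB2BGR)[190:320,180:450]
cv2.imwrite('pics/t1.png',cv2.resize(im,None,fx=2.9,fy=2.9,interpolation=cv2.INTER_CUBIC))
E
```

```text
top tile 120 ((521.6852416992188, 98.83485412597656), (59.638648986816406, 58.24312210083008), 82.24391174316406) ((521.74853515625, 99.56724548339844), 39.8782844543457) [220.2 242. ]Traceback (most recent call last):
  File "<stdin>", line 8, in <module>
  File "h.py", line 16, in blob
    k=max(cv2.findContours(z,cv2.RETR_EXTERNAL,cv2.CHAIN_APPROX_NONE)[0],key=cv2.contourArea)
ValueError: max() iterable argument is empty
```

```bash
cat > m.py <<'E'
from h import *
R={'top':dict(tile=(195,215,255,270),tea=(305,218,332,245),board=(350,220,450,310)),
'scene':dict(tile=(250,250,320,310),tea=(320,225,350,250),board=(360,185,440,240))}
for n in R:
    c=shot(n)
    h=cv2.cvtColor(c['pixels'],cv2.COLOR_RGB2HSV)
    print(h[231,318] if n=='top' else h[237,335])
    c['pixels']=c['pixels'].copy()
    for o,(lo,hi,z) in dict(tile=((2,150,80),(12,255,255),78),tea=(None,None,14),board=((12,60,150),(30,200,255),14)).items():
        if o=='tea':
            d=dict(c); hh=h.copy(); hh[...,0]=(hh[...,0].astype(int)+90)%180
            d['pixels']=cv2.cvtColor(hh,cv2.COLOR_HSV2RGB)
            k=blob(d,(80,110,60),(98,255,255),R[n][o])
        else: k=blob(c,lo,hi,R[n][o])
        p=fit(c,k,z)
        print(n,o,len(k),np.round(np.r_[cv2.minAreaRect(p)[0],cv2.minAreaRect(p)[1],cv2.minAreaRect(p)[2]],1), np.round(cv2.fitEllipse(p)[0],1),np.round(cv2.fitEllipse(p)[1],1), k.mean(0).round(1))
E
python3 m.py
python3 - <<'E'
from h import *
c=shot('scene'); im=cv2.cvtColor(c['pixels'],cv2.COLOR_RGB2BGR)[180:330,230:450]
cv2.imwrite('pics/t1.png',cv2.resize(im,None,fx=3.6,fy=3.6,interpolation=cv2.INTER_CUBIC))
E
```

```text
[  2 141 165]
top tile 121 [521.7  98.8  59.6  58.2  82.2] [521.6  99. ] [66.6 68.5] [220.3 242.1]
top tea 51 [541.5 -82.2  35.3  35.3  26.2] [541.8 -82.2] [34.5 34.7] [318.2 231.3]
top board 561 [ 482.  -259.   162.4  164.1   88.8] [ 481.5 -258. ] [141.6 174.7] [420.7 253.5]
[  2 143 227]
scene tile 88 [505.5 119.1  76.8  41.   38.1] [487.1 143.5] [38.6 44.6] [282.1 284.2]
scene tea 35 [541.  -81.4  33.5  23.8  41.4] [540.3 -80.7] [23.  33.8] [334.7 236.3]
scene board 378 [ 470.8 -250.9  201.2  198.    36.3] [ 481.1 -247.4] [186.7 237.1] [400.8 215.5]
```

View pics/t1.png

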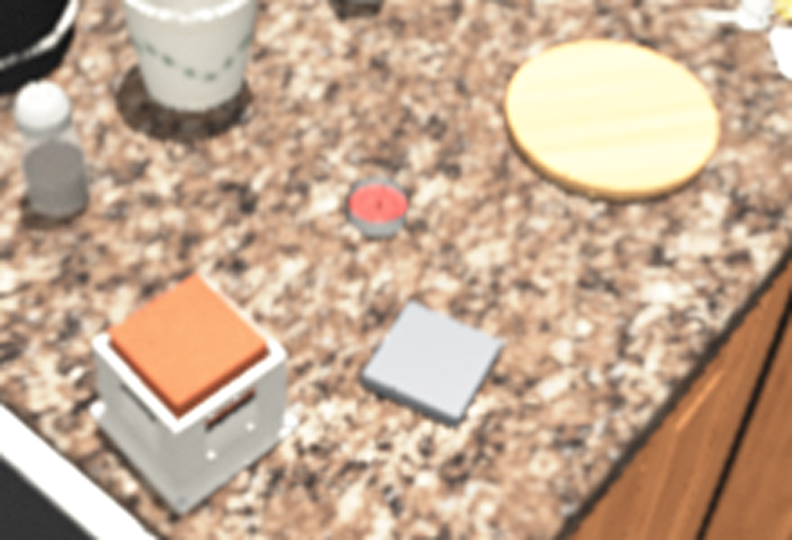

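The crop shows the tile proud in the caddy (around 190,340), the tealight (378,207), and the board (612,115), which needs a tighter mask.

Run:
```python
from h import *
for n,roi,px,tr in(('top',(355,222,445,308),(402,265),None),('scene',(362,185,436,240),(400,213),(250,250,320,310))):
    c=shot(n); h=cv2.cvtColor(c['pixels'],cv2.COLOR_RGB2HSV); print(h[px[1]-20:px[1]+21:10,px[0]-20:px[0]+21:20].reshape(-1,3).tolist(),h[276,282])
    z=np.zeros(h.shape[:2],np.uint8); x0,y0,x1,y1=roi
    z[y0:y1,x0:x1]=cv2.inRange(h,(17,70,190),(26,200,255))[y0:y1,x0:x1]
    z=cv2.morphologyEx(z,cv2.MORPH_OPEN,cv2.getStructuringElement(cv2.MORPH_ELLIPSE,(9,9)))
    k=max(cv2.findContours(z,0,1)[0],key=cv2.contourArea).reshape(-1,2).astype(float)
    k=cv2.convexHull(k.astype(np.float32)).reshape(-1,2); p=fit(c,k,14); e=cv2.fitEllipse(p); print(n,'board',np.round(e[0],1),np.round(e[1],1))
    if tr:
        for v in(170,190,200,210,220):
            try:
                k=blob(c,(2,140,v),(14,255,255),tr);r=cv2.minAreaRect(fit(c,k,78));print(v,np.round(r[0],1),np.round(r[1],1),r[2])
            except ValueError: pass
```

```text
[[20, 116, 240], [20, 116, 240], [22, 107, 244], [21, 113, 242], [21, 113, 242], [21, 110, 243], [19, 118, 237], [20, 117, 239], [22, 111, 243], [22, 112, 243], [22, 109, 244], [20, 116, 240], [20, 116, 239], [21, 115, 240], [20, 115, 239]] [101  12 175]
top board [ 476.3 -246.5] [136.4 137.2]
[[19, 50, 239], [29, 36, 255], [13, 75, 215], [27, 36, 255], [28, 35, 255], [28, 40, 255], [27, 49, 255], [28, 41, 255], [28, 32, 255], [29, 43, 255], [28, 30, 255], [28, 33, 255], [15, 65, 229], [16, 119, 217], [13, 87, 179]] [ 13 131 252]Traceback (most recent call last):
  File "<stdin>", line 7, in <module>
ValueError: max() iterable argument is empty
```

Emit:
{"api": "play_rows", "payload": {
  "translation": [
    [0.012, 0.02, -0.004],
    [0.04, 0.067, -0.012],
    [0.071, 0.12, -0.02],
    [0.102, 0.172, -0.028],
    [0.133, 0.224, -0.036],
    [0.164, 0.276, -0.044],
    [0.195, 0.328, -0.052],
    [0.226, 0.381, -0.06],
    [0.257, 0.433, -0.068],
    [0.288, 0.485, -0.075],
    [0.32, 0.54, -0.082],
    [0.345, 0.582, -0.0855]
  ],
  "yaw": [0.05, 0.15, 0.26, 0.37, 0.48, 0.59, 0.7, 0.81, 0.92, 1.02, 1.11, 1.161],
  "hand": 1,
  "force": 15
}}

```text
clock: 1.9
eef_pos: [494.4, 54.8, 119.7]
eef_rot: [-3.142, 0.0, 1.438]
wrist_force: [0.1, -0.8, 0.2]
finger_gap: 94.0
finger_force: 0.0
```

Emit:
{"api": "play_rows", "payload": {
  "translation": [
    [0.016, 0.026, 0],
    [0.028, 0.0463, 0],
    [0.028, 0.0463, 0],
    [0.028, 0.0463, 0]
  ],
  "yaw": [0, 0, 0, 0]
}}

```text
clock: 2.4
eef_pos: [521.3, 98.2, 119.8]
eef_rot: [-3.141, 0.0, 1.435]
wrist_force: [-0.6, -0.6, 0.1]
finger_gap: 93.8
finger_force: 0.0
```

Run:
```python
from h import *
print(telemetry.read_state()['eef_pos'],telemetry.read_state()['eef_rot'])
ims=[]
for n,x,y in(('scene',290,270),('top',220,240)):
    c=shot(n); ims.append(cv2.resize(cv2.cvtColor(c['pixels'],4)[y-60:y+60,x-60:x+60],(390,390),interpolation=2))
cv2.imwrite('pics/a.png',np.hstack(ims))
```

```text
[521.32986726  98.19210418 119.84939079] [-3.14124176e+00  1.70172012e-04  1.43461938e+00]
```

View pics/a.png

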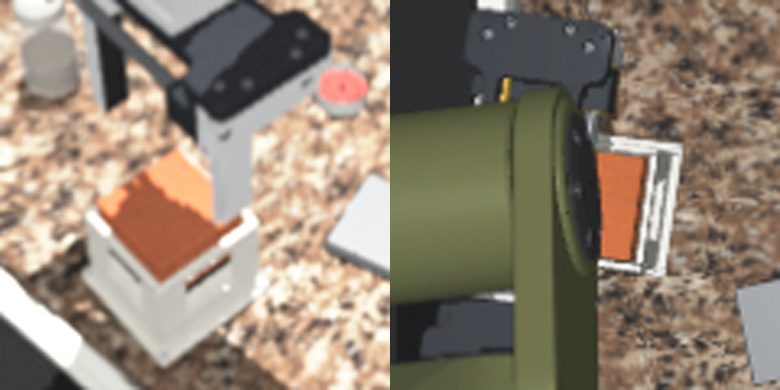

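The near finger (scene crop 230,200) hangs over the tile's near side, aligned with it. Descending.

Emit:
{"api": "play_rows", "payload": {
  "translation": [
    [0, 0, -0.015],
    [0, 0, -0.032],
    [0, 0, -0.044],
    [0, 0, -0.049],
    [0, 0, -0.0493],
    [0, 0, -0.0493]
  ],
  "yaw": [0, 0, 0, 0, 0, 0]
}}

```text
clock: 3.25
eef_pos: [521.9, 98.9, 71.0]
eef_rot: [3.141, -0.0, 1.435]
wrist_force: [0.1, 1.5, 0.2]
finger_gap: 93.9
finger_force: 0.0
```

Emit:
{"api": "play_rows", "payload": {
  "translation": [
    [0, 0, 0],
    [0, 0, 0],
    [0, 0, 0],
    [0, 0, 0],
    [0, 0, 0],
    [0, 0, 0]
  ],
  "yaw": [0, 0, 0, 0, 0, 0],
  "hand": 0,
  "force": 15
}}

```text
clock: 4.0
eef_pos: [521.7, 98.8, 70.7]
eef_rot: [3.142, 0.0, 1.435]
wrist_force: [-0.1, 0.2, -0.4]
finger_gap: 59.7
finger_force: 15.0
```

Gripped at 60 mm; lift slowly, and look.

Emit:
{"api": "play_rows", "payload": {
  "translation": [
    [0, 0, 0.003],
    [0, 0, 0.007],
    [0, 0, 0.012],
    [0, 0, 0.02],
    [0, 0, 0.03],
    [0, 0, 0.04],
    [0, 0, 0.04]
  ],
  "yaw": [0, 0, 0, 0, 0, 0, 0]
}}

```text
clock: 4.88
eef_pos: [522.1, 98.9, 111.6]
eef_rot: [3.14, -0.0, 1.435]
wrist_force: [0.1, -0.4, -1.5]
finger_gap: 59.9
finger_force: 15.0
```

Run:
```python
from h import *
ims=[]
for n,x,y in(('scene',290,260),('top',240,240)):
    c=shot(n); ims.append(cv2.resize(cv2.cvtColor(c['pixels'],4)[y-60:y+60,x-60:x+60],(390,390),interpolation=2))
cv2.imwrite('pics/b.png',np.hstack(ims))
```

```text
(no output)
```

View pics/b.png

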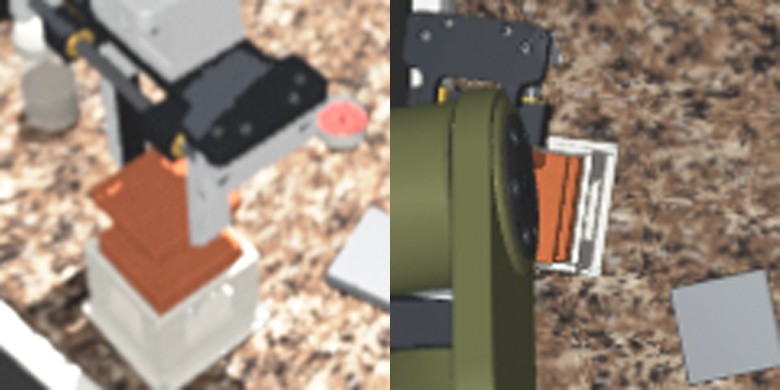

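The tile is held level (scene crop 150,200) and the second one has risen proud of the rim (180,270). Moving to the board.

Emit:
{"api": "play_rows", "payload": {
  "translation": [
    [-0.002, -0.015, 0],
    [-0.006, -0.045, 0],
    [-0.012, -0.09, 0],
    [-0.018, -0.135, 0],
    [-0.024, -0.18, 0],
    [-0.03, -0.225, 0],
    [-0.036, -0.27, 0],
    [-0.041, -0.31, -0.01],
    [-0.044, -0.335, -0.025],
    [-0.0455, -0.3453, -0.04],
    [-0.0455, -0.3453, -0.055],
    [-0.0455, -0.3453, -0.06]
  ],
  "yaw": [0, 0, 0, 0, 0, 0, 0, 0, 0, 0, 0, 0]
}}

```text
clock: 6.48
eef_pos: [475.8, -245.5, 49.5]
eef_rot: [-3.14, -0.001, 1.436]
wrist_force: [-0.1, -0.0, -0.6]
finger_gap: 59.6
finger_force: 15.0
```

Emit:
{"api": "play_rows", "payload": {
  "translation": [
    [0, 0, -0.01],
    [0, 0, -0.02],
    [0, 0, -0.026],
    [0, 0, -0.029],
    [0, 0, -0.03],
    [0, 0, -0.03]
  ],
  "yaw": [0, 0, 0, 0, 0, 0]
}}

```text
clock: 7.22
eef_pos: [476.3, -246.6, 20.8]
eef_rot: [3.141, 0.0, 1.435]
wrist_force: [-0.1, -0.4, -0.9]
finger_gap: 59.5
finger_force: 15.0
```

Run:
```python
from h import *
print(telemetry.read_state()['eef_pos'])
ims=[]
for n,x,y in(('scene',400,200),('top',402,255)):
    c=shot(n); ims.append(cv2.resize(cv2.cvtColor(c['pixels'],4)[y-60:y+60,x-60:x+60],(390,390),interpolation=2))
cv2.imwrite('pics/c.png',np.hstack(ims))
```

```text
[ 476.31805336 -246.56005326   20.81687212]
```

View pics/c.png

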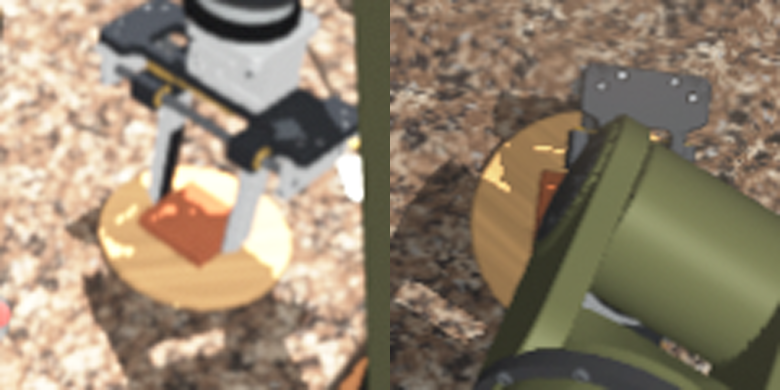

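The tile hovers centred over the board (scene crop 200,225). Lower with force check.

Emit:
{"api": "play_rows", "payload": {
  "translation": [
    [0, 0, -0.0008],
    [0, 0, -0.0015],
    [0, 0, -0.0018],
    [0, 0, -0.002],
    [0, 0, -0.002]
  ],
  "yaw": [0, 0, 0, 0, 0]
}}

```text
clock: 7.95
eef_pos: [476.2, -246.5, 18.7]
eef_rot: [-3.142, -0.0, 1.435]
wrist_force: [-1.3, 0.3, 1.3]
finger_gap: 59.7
finger_force: 15.0
```

Emit:
{"api": "play_rows", "payload": {
  "translation": [
    [0, 0, -0.0004],
    [0, 0, -0.0004],
    [0, 0, -0.0004]
  ],
  "yaw": [0, 0, 0]
}}

```text
clock: 8.32
eef_pos: [476.2, -246.5, 18.7]
eef_rot: [3.142, 0.0, 1.435]
wrist_force: [-3.8, 2.2, 6.4]
finger_gap: 59.7
finger_force: 15.0
```

In contact; release and rise.

Emit:
{"api": "play_rows", "payload": {
  "translation": [
    [0, 0, 0.0003],
    [0, 0, 0.0003],
    [0, 0, 0.0003],
    [0, 0, 0.0003],
    [0, 0, 0.0003],
    [0, 0, 0.0003]
  ],
  "yaw": [0, 0, 0, 0, 0, 0],
  "hand": 1
}}

```text
clock: 9.07
eef_pos: [476.2, -246.5, 18.5]
eef_rot: [3.142, 0.0, 1.435]
wrist_force: [0.7, -0.3, 0.7]
finger_gap: 93.9
finger_force: 0.0
```

Emit:
{"api": "play_rows", "payload": {
  "translation": [
    [0, 0, 0.008],
    [0, 0, 0.03],
    [0, 0, 0.06],
    [0.005, 0.02, 0.08],
    [0.018, 0.05, 0.08],
    [0.034, 0.09, 0.08],
    [0.05, 0.13, 0.08],
    [0.063, 0.158, 0.08],
    [0.0652, 0.1645, 0.08],
    [0.0652, 0.1645, 0.08],
    [0.0652, 0.1645, 0.08]
  ],
  "yaw": [0, 0, 0, 0, 0, 0, 0, 0, 0, 0, 0]
}}

```text
clock: 10.45
eef_pos: [541.1, -83.0, 98.7]
eef_rot: [3.142, 0.0, 1.434]
wrist_force: [0.0, -0.5, -0.5]
finger_gap: 94.2
finger_force: 0.0
```

Run:
```python
from h import *
print(telemetry.read_state()['eef_pos'])
for n,r in(('top',(355,222,445,308)),('scene',(362,170,436,240))):
    c=shot(n); k=blob(c,(2,130,80),(14,255,255),r)
    q=cv2.minAreaRect(fit(c,k,26)); print(n,len(k),np.round(q[0],1),np.round(q[1],1),q[2])
c=shot('scene'); im=cv2.cvtColor(c['pixels'],4)[140:320,240:450]
cv2.imwrite('pics/d.png',cv2.resize(im,None,fx=3.3,fy=3.3,interpolation=2))
```

```text
[541.11784999 -82.96559821  98.67378423]
top 118 [ 476.4 -243.9] [60.8 60.3] 82.1113510131836
scene 67 [ 463.  -221.8] [75.  44.4] 33.50602340698242
```

View pics/d.png

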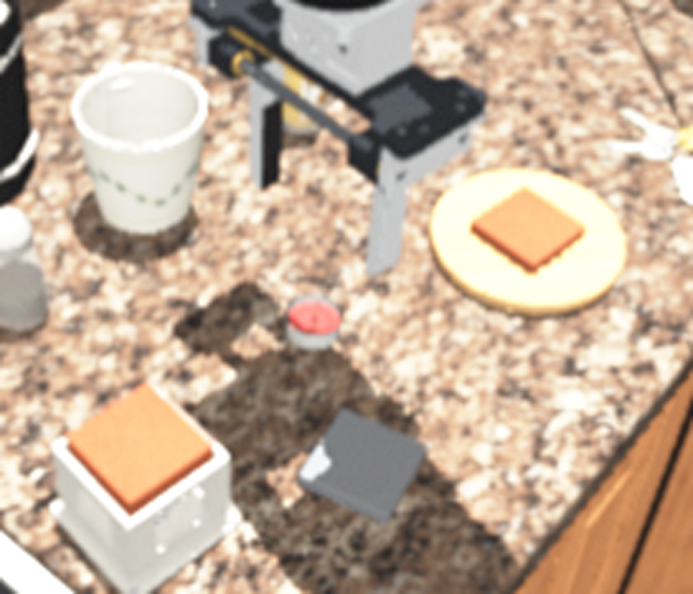

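The tile lies flat and centred on the board (528,228), the next tile has risen in the caddy (140,440), and the tealight stands at (314,318). Now grasping the tealight.

Emit:
{"api": "play_rows", "payload": {
  "translation": [
    [0, 0, -0.02],
    [0, 0, -0.045],
    [0, 0, -0.07],
    [0, 0, -0.085],
    [0, 0, -0.093],
    [0, 0, -0.095],
    [0, 0, -0.095]
  ],
  "yaw": [0, 0, 0, 0, 0, 0, 0]
}}

```text
clock: 11.48
eef_pos: [541.7, -82.1, 4.1]
eef_rot: [3.141, 0.0, 1.435]
wrist_force: [0.2, -0.2, -0.4]
finger_gap: 93.8
finger_force: 0.0
```

Emit:
{"api": "play_rows", "payload": {
  "translation": [
    [0, 0, 0],
    [0, 0, 0],
    [0, 0, 0],
    [0, 0, 0],
    [0, 0, 0],
    [0, 0, 0],
    [0, 0, 0],
    [0, 0, 0],
    [0, 0, 0]
  ],
  "yaw": [0, 0, 0, 0, 0, 0, 0, 0, 0],
  "hand": 0,
  "force": 8
}}

```text
clock: 12.6
eef_pos: [541.4, -82.0, 3.5]
eef_rot: [-3.142, -0.0, 1.435]
wrist_force: [0.4, -0.1, 0.4]
finger_gap: 37.4
finger_force: 8.0
```

Emit:
{"api": "play_rows", "payload": {
  "translation": [
    [0, 0, 0.006],
    [0, 0, 0.02],
    [0, 0, 0.04],
    [0, 0, 0.06],
    [0, 0, 0.06]
  ],
  "yaw": [0, 0, 0, 0, 0]
}}

```text
clock: 13.22
eef_pos: [542.4, -82.2, 65.6]
eef_rot: [3.138, 0.0, 1.435]
wrist_force: [-0.2, -0.6, -1.0]
finger_gap: 37.0
finger_force: 8.0
```

Emit:
{"api": "play_rows", "payload": {
  "translation": [
    [-0.004, -0.01, 0],
    [-0.014, -0.035, 0],
    [-0.03, -0.075, 0],
    [-0.046, -0.115, 0],
    [-0.058, -0.145, 0],
    [-0.064, -0.159, 0],
    [-0.0652, -0.1624, -0.005],
    [-0.0652, -0.1624, -0.015],
    [-0.0652, -0.1624, -0.025],
    [-0.0652, -0.1624, -0.03],
    [-0.0652, -0.1624, -0.031],
    [-0.0652, -0.1624, -0.031]
  ],
  "yaw": [0, 0, 0, 0, 0, 0, 0, 0, 0, 0, 0, 0]
}}

```text
clock: 14.72
eef_pos: [476.4, -244.3, 32.6]
eef_rot: [3.141, 0.0, 1.435]
wrist_force: [0.9, -0.3, 0.3]
finger_gap: 37.4
finger_force: 8.0
```

Run:
```python
from h import *
s=telemetry.read_state();print(s['eef_pos'],s['wrist_force'])
ims=[]
for n,x,y in(('scene',400,200),('top',402,255)):
    c=shot(n); ims.append(cv2.resize(cv2.cvtColor(c['pixels'],4)[y-50:y+50,x-50:x+50],(390,390),interpolation=2))
cv2.imwrite('pics/e.png',np.hstack(ims))
```

```text
[ 476.35192898 -244.34223303   32.63151923] [ 0.88044588 -0.26385154  0.28501427]
```

View pics/e.png

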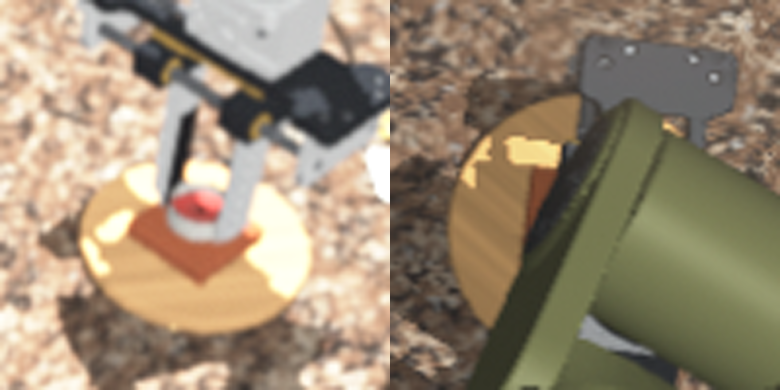

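The tealight is held upright just above the tile's middle (scene crop 200,210). Lowering.

Emit:
{"api": "play_rows", "payload": {
  "translation": [
    [0, 0, -0.001],
    [0, 0, -0.0018],
    [0, 0, -0.0023],
    [0, 0, -0.0026],
    [0, 0, -0.0026]
  ],
  "yaw": [0, 0, 0, 0, 0]
}}

```text
clock: 15.45
eef_pos: [476.2, -244.4, 29.9]
eef_rot: [-3.142, -0.0, 1.435]
wrist_force: [0.4, -0.0, -1.0]
finger_gap: 37.6
finger_force: 8.0
```

Emit:
{"api": "play_rows", "payload": {
  "translation": [
    [0, 0, -0.0004],
    [0, 0, -0.0005],
    [0, 0, -0.0005],
    [0, 0, -0.0005]
  ],
  "yaw": [0, 0, 0, 0]
}}

```text
clock: 15.95
eef_pos: [476.2, -244.4, 29.5]
eef_rot: [3.142, 0.0, 1.435]
wrist_force: [-1.6, -0.2, 2.3]
finger_gap: 37.3
finger_force: 8.0
```

Emit:
{"api": "play_rows", "payload": {
  "translation": [
    [0, 0, 0],
    [0, 0, 0],
    [0, 0, 0],
    [0, 0, 0],
    [0, 0, 0],
    [0, 0, 0]
  ],
  "yaw": [0, 0, 0, 0, 0, 0],
  "hand": 1
}}

```text
clock: 16.7
eef_pos: [476.2, -244.4, 29.5]
eef_rot: [3.142, 0.0, 1.435]
wrist_force: [0.1, -0.3, 0.3]
finger_gap: 92.5
finger_force: 0.0
```

Emit:
{"api": "play_rows", "payload": {
  "translation": [
    [0, 0, 0.008],
    [0, 0, 0.03],
    [0, 0, 0.06],
    [0, 0, 0.1],
    [-0.01, -0.02, 0.12],
    [-0.03, -0.05, 0.13],
    [-0.055, -0.09, 0.13],
    [-0.08, -0.13, 0.13],
    [-0.1, -0.16, 0.13],
    [-0.105, -0.17, 0.13],
    [-0.105, -0.17, 0.13]
  ],
  "yaw": [0, 0, 0, 0, 0, 0, 0, 0, 0, 0, 0]
}}

```text
clock: 18.08
eef_pos: [371.3, -414.3, 159.7]
eef_rot: [3.141, -0.0, 1.434]
wrist_force: [-0.1, -0.6, -0.2]
finger_gap: 93.7
finger_force: 0.0
```

Run:
```python
from h import *
s=telemetry.read_state();print(s['eef_pos'],s['wrist_force'])
ims=[]
for n,x,y in(('scene',345,225),('top',300,220)):
    c=shot(n); ims.append(cv2.resize(cv2.cvtColor(c['pixels'],4)[y-100:y+100,x-130:x+130],None,fx=1.5,fy=1.5,interpolation=2))
    if n=='top':
        ims[-1]=cv2.resize(cv2.cvtColor(c['pixels'],4)[y-100:y+100,180:440],None,fx=1.5,fy=1.5,interpolation=2)
cv2.imwrite('pics/f.png',np.hstack(ims))
```

```text
[ 371.32582193 -414.34609987  159.65438723] [-0.11173261 -0.57867571 -0.2419626 ]
```

View pics/f.png

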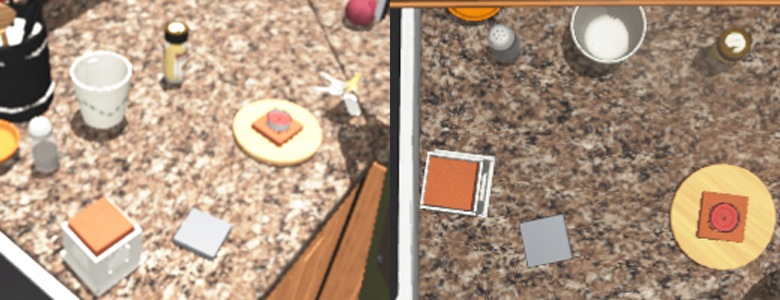

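The tealight stands centred on the tile (top crop 724,217), the tile is centred on the board, and the caddy's next tile is up (450,184). The bystanders haven't moved.

```bash
python3 -c "
from cell import manip; print(manip.sign_off())"
```

```text
the job is handed in; nothing more can be done
None
```

Job handed in at about 18 s of the 72 s allowed: the top tile lies flat near the middle of the board (about 2 mm off by camera), the tealight stands upright on its middle, the next tile has risen in the caddy, and the bystanders look undisturbed.

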